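# Load the scrap tray, slide it into the side chute and shut the flap

### The arm

A 6-joint arm with a two-finger parallel gripper is mounted at the origin on the work surface. World frame = base frame: x ahead of the robot, y to its left, z up, the work surface at z = 0. Lengths are in m, angles in rad, forces in N, time in s.
With the tool pointing down it reaches from about 0.325 to 0.85 m from the base axis. Payload 15.5 kg.
Tool frame: the origin (TCP) lies midway between the tips of the shut fingers; the grasp point (between the pads) lies 19 mm behind it; z points along the fingers, y is the line along which they close (so a half turn about z gives the same grasp; the last joint's range is limited). The gripper opens to 91 mm and grips with 3 to 60 N. Pads are 32 mm wide; open, the fingers measure 118 mm over their backs; the gripper's body (76 mm by 178 mm) begins 60 mm behind the grasp point.
Start: joints at [1.149, 0.494, 1.345, -0, 1.302, -0.096], TCP at [0.2, 0.592, 0.178] pointing down, gripper open.
Joint ranges: [-2.91, 2.91], [-0.82, 2.16], [0.22, 2.67], [-1.22, 4.37], [0.12, 2.79], [-3.08, 3.08]. Speed limits (rad/s): [1.89, 1.89, 2.57, 3.01, 3.01, 3.01].

### API

Orientations are given as [roll, pitch, yaw] about the fixed x, y, z axes, in that order (R = Rz(yaw) Ry(pitch) Rx(roll)).
In Python, from workcell import status, eyes, r gives the robot as it stands.
- The arm moves only by the shell command python3 -m handwheel 'ROWS' [FORCE]. ROWS is JSON, a list of rows, each a list of 5 numbers: the closure, from 0 (fully open) to 1 (shut), then the shift along the tool's x, y, z scaled (see below), then the turn about the tool's z scaled (see below). In form: [[fingers, tx, ty, tz, spin], ...]. A call has 1 to 12 rows; each row shifts and turns the commanded pose from where the row before left it, along the tool's axes as they then stand; what a row does not reach is not made up. The controller multiplies each number of a shift by 50 mm and each number of a turn by 10 degrees. A row lasts 1/8 s, in which the tool goes at most 62.5 mm and 10.7 degrees, less where a joint would pass 70% of its speed; a pose out of reach is approached as far as the arm can. A call with a number of a shift or a turn outside -1 to 1 is refused whole. A call with a gripper value outside its range is refused whole. The fingers move at their own pace and stop on an object; FORCE is the grip in N (left out, the last holds). Time passes only in rows, so rows that do not move let the fingers close. It gives the time, the measured TCP pose, the force, the opening and the grip force at its end, in the units of the state.
- status.observe(): the state, without advancing time (a new reading comes with each control period).
- eyes.snapshot(name): name is "scene" or "top"; returns a dict with "image" (384x512x3 uint8, blue, green, red), "vertical_fov" (degrees; the focal length in pixels is half the picture's height over the tangent of half this angle, whatever the lens; pixels are square), "cx", "cy" (the principal point, pixels), "view" (4x4, takes a point from world to camera coordinates). Camera axes: x right, y down, z forward; pixel columns grow to the right and rows downward; lengths in m; the calibration is good to about 2 mm. A picture is of the moment at which its call begins. There is no depth.
- r.sign_off(): hands the job in; it is judged then, once.
The state is a dict: "time": time; "joint_positions": joint angles; "joint_velocities": joint speeds; "joint_torque": joint torques, N m; "eef_pos": TCP position; "ee_rot": TCP orientation; "ft_force": force on the tool from outside, world axes, zero at the start; "wrist_torque": the same for the moment, N m; "opening": finger opening in m; "grasp_force": force on a finger pad.
Only numpy, scipy, OpenCV 4.12 (cv2) and the standard library are available. Lean on these libraries where they do the work, as an engineer would, in place of code of your own. Each camera call takes 0.05 s, during which the arm holds its last target. There are 200 camera calls.

### The job

Put the crushed aluminium can into the black tray beside the empty tin, lying down on the tray's floor. Then slide the tray into the steel chute until it is fully home against the back, with the can and the tin still in it, and swing the chute's flap down until it is shut. Leave everything else on the bench where it stands.

Things in the scene. Friction and masses are not known exactly. Their poses are not given: they have to be found in the camera images.
- chute: Fixed bare sheet-steel chute on the bench, open in front; 178 mm wide, 192 deep, 162 high, with a sloping back behind. Origin: centre of its mouth on the bench top; x level into the chute, y left across the mouth, z up. Bench = floor. Inner side walls at y = +-85 mm, flared out 8 mm over the last 20 mm before the mouth. Inner back wall (the stop) at x = 188. Roof z = 158 to 162 mm, from x = 0 inward.
- chute_home (a point): Point where tray_grip lies when the tray is fully home against the back: x = -20, y = 0, z = 33 mm in the chute's frame (axes as the chute's); the handle then still sticks out in front. A lip along each side wall, underside 56 mm above the bench, reaching in to y = +-68 mm, forms a slot over the tray's rims. The open flap overhangs this point, so a hand must lean back 22 to 45 deg to get here.
- flap_hinge (a point): Centre of the flap's hinge line, at the top front edge of the chute (x = -2, z = 162 mm in the chute's frame); hinge line along y, axes as the chute's. The flap is a steel plate 160 mm wide, 3 mm thick, reaching 116 mm from the hinge; on its outer face (towards the robot when shut, upward when level) a lip 10 mm long stands out square along the free edge.
- flap (a joint): Angle of the chute's flap, rad: 0 = shut, hanging straight down; grows as the free edge swings out to the robot and up (1.57 = level, stop at 2.85). Starts at 2.6 to 2.75 and stays where left: stiff friction hinge, 0.22 N m (1 to 4 N at the free edge). Shut, its edge is 46 mm above the bench: over the tray's handle and before its front wall, so it shuts only over a tray that is home.
- tray_grip (a point): Grip point of the black tray's handle, a level bar 50 mm long (x), 20 wide (y), 14 thick (z, 26 to 40 mm above the bench) standing out from the middle of the tray's front wall. The point is in mid width and thickness, 28 mm before the front wall, 118 mm before the tray's centre, 33 mm above its underside. Axes: x from handle to the tray's far end, y left, z up.
- tray_center (a point): Centre of the tray's underside, axes as above. The open black plastic tray stands on the bench before the chute, its far end towards it: 180 mm long (x), 150 wide (y), 50 high, walls and floor 4 mm; a rim along the top of both sides makes it 162 mm wide. 0.25 to 0.45 kg. Its near half, towards the handle, is free for the can.
- can_center (a point): Centre of the loose crushed slim aluminium drinks can, lying on the bench (24 mm above its underside). 97 mm long along its own x, 48 mm wide (y) and 48 mm high at the two ends, which stop it rolling; crushed in the middle to a waist 34 mm wide (y) over the middle 36 mm of its length, 42 mm high. 25 g.
- tin_center (a point): Centre (half-way up) of the empty open steel food tin that already stands in the far half of the tray: 66 mm diameter, 42 mm high, 50 to 90 g.
- bottle: Bystander: green glass bottle, 68 mm diameter, 210 mm high. Origin under its centre.
- saucer: Bystander: white ceramic saucer with a chipped rim, 116 mm diameter, 14 mm high. Origin under its centre.
- tape: Bystander: grey roll of tape lying flat, 90 mm diameter, 36 mm high. Origin under its centre.
- wrench: Bystander: steel wrench lying flat along its own x, 180 mm long.
- jar: Bystander: glass screw jar, 68 mm diameter, 85 mm high. Origin under its centre.
Not all that is in view belongs to the job. What is shaped like the part that bears tin_center but green is not meant.

How it is judged:
By the outcome, as a careful person would: the job done as asked, in the order asked, and still so for the second after the job is handed in, with the robot touching nothing.
It also fails if it takes over 72 s, if anything falls off the work surface, if the arm or the gripper's body presses on something with over 40 N, if the wrist force passes 120 N, or if a joint passes its speed limit or range.

## Working session

There is one attempt and no reset: what is moved stays moved. The work goes in short steps, Python scripts to look and compute and a shell command to move; the robot and the scene stay as the last step left them, time stands still between calls to the robot, and variables do not carry over. Pictures are saved under pics/ and viewed, at most 12 in all, crops included, and the job is handed in when it is done.

```bash
ls; mkdir -p pics; python3 - <<'E'
from workcell import status, eyes, r
import cv2,numpy as np
print(status.observe())
for n in ("scene","top"):
    d=eyes.snapshot(n); cv2.imwrite(f"pics/{n}0.png",d["image"]); print(n,d["vertical_fov"],d["cx"],d["cy"],np.round(d["view"],4).tolist())
a=[cv2.imread(f"pics/{n}0.png") for n in("scene","top")]
E
```

```text
pics
{'time': 0.0, 'joint_positions': array([ 1.14948876e+00,  4.94168448e-01,  1.34615346e+00, -5.48247086e-06,
        1.30250804e+00, -9.54860258e-02]), 'joint_velocities': array([-0.00049211, -0.00045774, -0.00055549,  0.00050884,  0.00072024,
        0.00066391]), 'joint_torque': array([ 1.14360875e-03, -8.78832722e+01, -3.81855261e+01,  7.08280667e-02,
        5.34269388e-02, -6.31788066e-05]), 'eef_pos': array([0.1998643 , 0.59171714, 0.1774399 ]), 'ee_rot': array([-3.14036049e+00, -1.12704125e-04,  2.81577250e+00]), 'ft_force': array([-0.30577064, -0.80727761, -0.05983291]), 'wrist_torque': array([ 0.0025993 , -0.00237926, -0.03352669]), 'grasp_force': 0.0, 'opening': 0.09117497223839713}
scene 53.47587661792529 253.85529002512934 183.25902616363035 [[0.9277, 0.3726, 0.0214, -0.5664], [0.241, -0.5543, -0.7966, -0.0308], [-0.285, 0.7442, -0.6041, 1.3854], [0.0, 0.0, 0.0, 1.0]]
top 55.00974355134294 253.99972706959846 188.21369596127272 [[0.0212, -0.9998, 0.0056, 0.016], [-0.9893, -0.0218, -0.144, 0.6018], [0.1441, -0.0025, -0.9896, 1.1187], [0.0, 0.0, 0.0, 1.0]]
```

View pics/scene0.png

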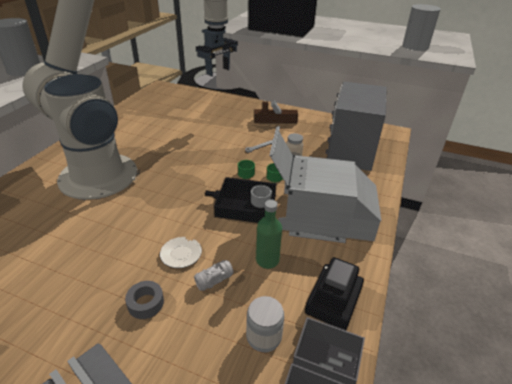

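View pics/top0.png

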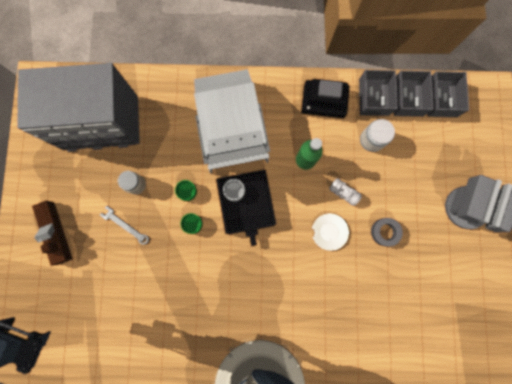

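The top view shows the tray at about (246,203) with the grey tin at (234,189) in it, and the handle at (252,238). The chute is above it, with its mouth at about (236,160). The crushed can is at (345,191). The two green tins at (186,190) and (192,224) are the decoys, because the one that's meant is the grey tin in the tray. I'll enlarge both views to confirm.

```bash
cat > h.py <<'E'
from workcell import status, eyes, r
import cv2,numpy as np
from scipy.optimize import least_squares
_c={}
def cam(n):
    if n not in _c:
        d=eyes.snapshot(n); f=192/np.tan(np.radians(d["vertical_fov"])/2); _c[n]=(d,f)
    return _c[n]
def proj(n,P):
    d,f=cam(n); P=np.atleast_2d(P); V=np.array(d["view"]); q=P@V[:3,:3].T+V[:3,3]
    return np.c_[d["cx"]+f*q[:,0]/q[:,2],d["cy"]+f*q[:,1]/q[:,2]]
def onz(n,uv,z):
    d,f=cam(n); V=np.array(d["view"]); R=V[:3,:3]; o=-R.T@V[:3,3]
    w=R.T@np.array([(uv[0]-d["cx"])/f,(uv[1]-d["cy"])/f,1]); return o+w*(z-o[2])/w[2]
def tri(us,ut):
    g=lambda p:np.r_[proj("scene",p)[0]-us,proj("top",p)[0]-ut]
    s=least_squares(g,onz("top",ut,0.03)); return s.x,np.abs(s.fun).max()
def crop(n,x0,x1,y0,y1,k,out):
    im=cam(n)[0]["image"][y0:y1,x0:x1]; cv2.imwrite(out,cv2.resize(im,None,fx=k,fy=k,interpolation=cv2.INTER_CUBIC))
E
python3 - <<'E'
from h import *
crop("top",180,380,60,260,3,"pics/t1.png"); crop("scene",190,390,125,300,3.4,"pics/s1.png")
E
```

```text
(no output)
```

View pics/t1.png

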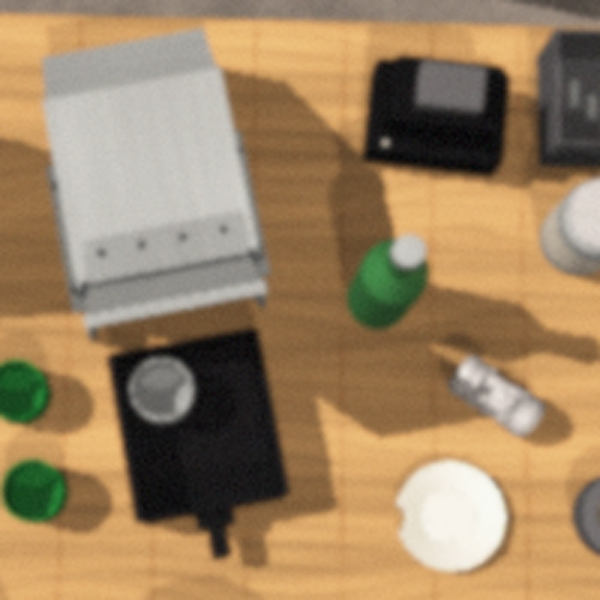

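View pics/s1.png

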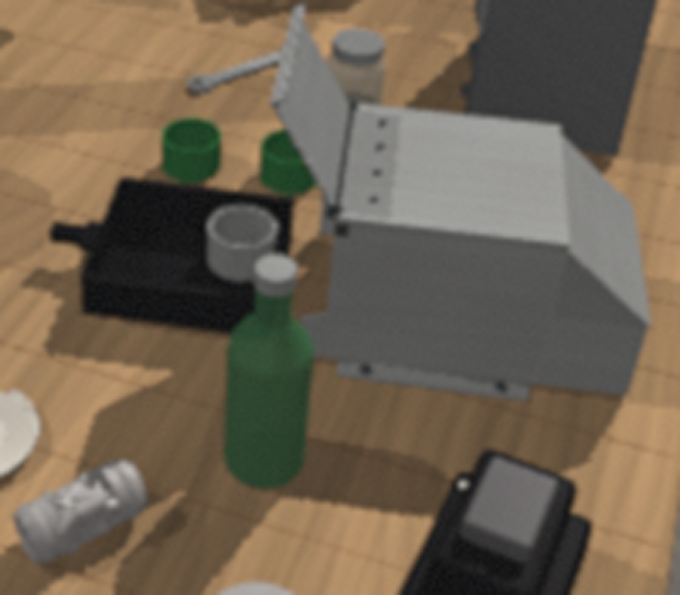

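The crops confirm it: the grey tin stands in the tray's far half, and the crushed can lies between the bottle and the saucer, at top crop (497,396) and scene crop (82,510). Next I'll fit poses from these points.

```bash
cat > fit.py <<'E'
from h import *
T=lambda x,y:np.array([x/3+180-.33,y/3+60-.33]); S=lambda x,y:np.array([x/3.4+190-.35,y/3.4+125-.35])
def rt(p,m):
    c,s=np.cos(p[2]),np.sin(p[2]); return np.array([p[0]+c*m[0]-s*m[1],p[1]+s*m[0]+c*m[1],m[2]])
def fit(obs,p0,name):
    g=lambda p:np.concatenate([proj(n,rt(p,m))[0]-uv for n,uv,m in obs])
    s=least_squares(g,p0,loss="soft_l1"); print(name,np.round(s.x,4),np.degrees(s.x[2]).round(1)); print(np.round(g(s.x).reshape(-1,2),1).tolist()); return s.x
E
python3 - <<'E'
from fit import *
tr=fit([("top",T(110,355),(.09,.081,.05)),("top",T(256,331),(.09,-.081,.05)),("top",T(287,494),(-.09,-.081,.05)),("top",T(137,521),(-.09,.081,.05)),
 ("top",T(220,556),(-.14,0,.036)),("scene",S(52,233),(-.14,0,.033)),("scene",S(120,180),(-.09,.081,.05)),("scene",S(88,258),(-.09,-.081,.05)),("scene",S(292,198),(.09,.081,.05))],[.5,0,0.1],"tray")
ch=fit([("top",T(45,100),(.192,.089,.162)),("top",T(222,68),(.192,-.089,.162)),("top",T(80,293),(0,.089,.162)),("top",T(264,265),(0,-.089,.162)),
 ("scene",S(335,222),(0,-.089,.162)),("scene",S(352,103),(0,.089,.162)),("scene",S(568,243),(.192,-.089,.162)),("scene",S(560,125),(.192,.089,.162))],[.6,0,0.1],"chute")
for nm,s,t in [("can",(82,510),(497,396)),("canA",(125,480),(467,375)),("canB",(35,535),(527,415)),("tin",(242,215),(161,385)),("handletip",(55,233),(220,553)),("flapN?",(275,97),(267,297)),("flapF?",(300,8),(92,332)),("roofBR",(568,243),(222,68)),("trayFar+y",(292,198),(110,355))]:
    p,e=tri(S(*s),T(*t)); print(nm,p.round(4),round(e,2))
for a in (2.6,2.7,2.75,2.85):
    pts=[rt(ch,(-.002-.116*np.sin(a),y,.162-.116*np.cos(a))) for y in(.08,-.08)]
    print(a,((proj("top",pts)+.33-[180,60])*3).round(0).tolist(),((proj("scene",pts)+.35-[190,125])*3.4).round(0).tolist())
E
```

```text
tray [0.5604 0.0552 0.2046] 11.7
[[-1.5, -0.6], [0.5, -1.8], [1.0, 0.1], [-0.7, 0.7], [0.5, 0.3], [-0.2, -0.8], [0.1, -1.7], [-2.8, 5.5], [1.4, -0.5]]
chute [0.6931 0.0808 0.2204] 12.6
[[-0.1, 0.5], [0.4, -0.1], [-0.0, -1.2], [-0.4, -3.7], [-0.5, -1.3], [-0.4, 0.1], [-0.0, 0.5], [-0.6, 0.0]]
can [ 0.6007 -0.2633  0.024 ] 0.43
canA [ 0.6216 -0.2295  0.0321] 0.48
canB [ 0.5792 -0.2966  0.0222] 0.2
tin [0.5975 0.0929 0.0586] 0.3
handletip [0.4269 0.0281 0.0296] 0.15
flapN? [ 0.6507 -0.005   0.2635] 1.57
flapF? [0.6181 0.1448 0.2608] 2.14
roofBR [0.8995 0.037  0.1628] 0.08
trayFar+y [0.6295 0.1478 0.0507] 0.2
2.6 [[89.0, 330.0], [272.0, 294.0]] [[290.0, 8.0], [267.0, 104.0]]
2.7 [[86.0, 317.0], [270.0, 281.0]] [[302.0, 4.0], [280.0, 99.0]]
2.75 [[85.0, 311.0], [269.0, 275.0]] [[308.0, 2.0], [286.0, 97.0]]
2.85 [[82.0, 297.0], [266.0, 261.0]] [[320.0, -1.0], [300.0, 95.0]]
```

```bash
cat > go.py <<'E'
import sys,numpy as np
from scipy.spatial.transform import Rotation as R
from workcell import status
def go(x,y,z,yawdeg):
    s=status.observe(); Q=R.from_euler("xyz",s["ee_rot"]); d=np.array([x,y,z])-s["eef_pos"]
    yaw=np.degrees(s["ee_rot"][2]); w=(yawdeg-yaw+180)%360-180
    print("t",round(s["time"],2),"pos",s["eef_pos"].round(4),"yaw",round(yaw,1),"F",np.round(s["ft_force"],1),"open",round(s["opening"],4),"grip",round(s["grasp_force"],1),"| units",(Q.inv().apply(d)/.05).round(2),"spin",round(-w/10,2),"q6",round(s["joint_positions"][5],2))
if __name__=="__main__": go(*map(float,sys.argv[1:5]))
E
python3 go.py 0.6007 -0.2633 0.2 57.7; python3 - <<'E'
from fit import *
print("bottle top",tri(S(275,268),T(408,250))); print("saucer",onz("top",T(455,517),.01)); print("tape",onz("top",(387,232),.02))
p0=[.6007,-.2633,1.0]
fit([("top",T(462,371),(.0485,0,.03)),("top",T(535,420),(-.0485,0,.03)),("scene",S(128,478),(.0485,0,.03)),("scene",S(32,535),(-.0485,0,.03))],p0,"can")
E
```

```text
t 0.3 pos [0.2    0.592  0.1778] yaw 161.3 F [-0.3 -0.8 -0.8] open 0.0911 grip 0.0 | units [-13.07 -13.64  -0.44] spin 10.36 q6 -0.1
bottle top (array([ 0.70655769, -0.13793298,  0.20746801]), np.float64(0.1410077036656503))
saucer [ 0.47036608 -0.22092536  0.01      ]
tape [ 0.4738385  -0.39529709  0.02      ]
can [ 0.5998 -0.264   1.0236] 58.6
[[-0.9, -0.1], [0.9, -0.2], [0.9, -0.3], [-2.4, 0.0]]
```

```bash
python3 -m handwheel '[[0,-0.8,-0.8,-0.5,0],[0,-0.8,-0.8,-0.5,0],[0,-0.8,-0.85,-0.4,0],[0,-0.8,-0.85,0,0],[0,-0.8,-0.85,0,0],[0,-0.8,-0.85,0,0],[0,-0.8,-0.85,0,0],[0,-0.8,-0.85,0,0],[0,-0.8,-0.85,0,0],[0,-0.8,-0.85,0,0],[0,-0.8,-0.85,0,0],[0,-0.8,-0.85,0,0]]'
python3 go.py 0.6 -0.2638 0.2 58
python3 -m handwheel '[[0.3,-0.8,-0.85,0,0],[0.3,-0.8,-0.85,0,0],[0.3,-0.8,-0.85,0,0],[0.3,-0.8,-0.85,0,0],[0.3,0,0,0,1],[0.3,0,0,0,1],[0.3,0,0,0,1],[0.3,0,0,0,1],[0.3,0,0,0,1],[0.3,0,0,0,1],[0.3,0,0,0,1],[0.3,0,0,0,1]]'
python3 go.py 0.6 -0.2638 0.15 58
```

```text
time: 1.9
eef_pos: [0.4937, -0.0419, 0.2482]
ee_rot: [3.141, 0.001, 2.816]
ft_force: [0.6, 1.0, 0.1]
opening: 0.0911
grasp_force: 0.0
t 1.9 pos [ 0.4937 -0.0419  0.2482] yaw 161.3 F [0.6 1.  0.1] open 0.0911 grip 0.0 | units [-3.43 -3.52  0.97] spin 10.33 q6 -1.45
time: 3.4
eef_pos: [0.5903, -0.2522, 0.248]
ee_rot: [-3.142, -0.0, 1.414]
ft_force: [0.4, 0.1, -0.2]
opening: 0.0642
grasp_force: 0.0
t 3.4 pos [ 0.5903 -0.2522  0.248 ] yaw 81.0 F [ 0.4  0.1 -0.2] open 0.0642 grip 0.0 | units [-0.2   0.23  1.96] spin 2.3 q6 -0.34
```

```bash
python3 -m handwheel '[[0.3,0,0,0,1],[0.3,0,0,0,1],[0.3,0,0,0,0.3],[0.3,-0.09,0.29,0.5,0],[0.3,0,0,0.9,0],[0.3,0,0,0.9,0],[0.3,0,0,0.6,0],[0.3,0,0,0,0]]'
python3 go.py 0.6 -0.2638 0.006 58
python3 - <<'E'
from h import *
crop("top",300,400,140,240,4,"pics/a.png");crop("scene",170,270,220,320,4,"pics/b.png")
cv2.imwrite("pics/ab.png",np.hstack([cv2.imread("pics/a.png"),cv2.imread("pics/b.png")]))
E
```

```text
time: 4.4
eef_pos: [0.599, -0.2629, 0.101]
ee_rot: [-3.137, 0.0, 1.018]
ft_force: [-0.2, -0.2, 0.5]
opening: 0.0639
grasp_force: 0.0
t 4.4 pos [ 0.599  -0.2629  0.101 ] yaw 58.3 F [-0.2 -0.2  0.5] open 0.0639 grip 0.0 | units [-0.    0.03  1.9 ] spin 0.03 q6 0.05
```

View pics/ab.png

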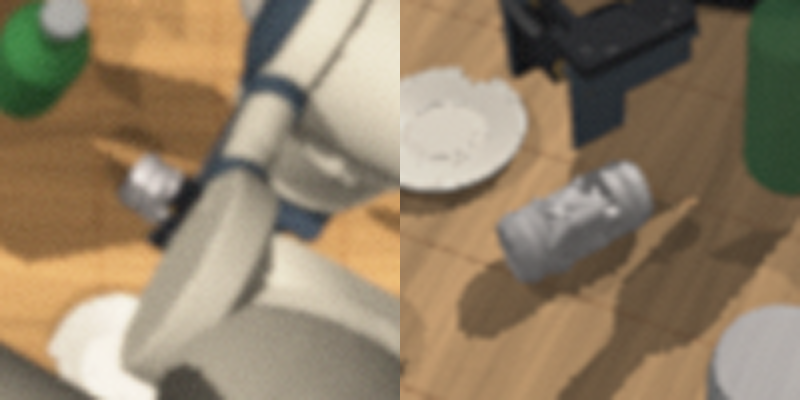

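The picture shows the fingertips straddling the can's axis, with the waist at about (580,210) in the crop and the saucer and bottle clear. I'll go down and grip lightly.

```bash
python3 -m handwheel '[[0.3,0,0.02,0.7,0],[0.3,0,0,0.7,0],[0.3,0,0,0.4,0],[0.3,0,0,0.08,0],[1,0,0,0,0],[1,0,0,0,0],[1,0,0,0,0],[1,0,0,0,0],[1,0,0,0,0],[1,0,0,0,0]]' 12
python3 go.py 0.5193 0.0467 0.25 101.7
```

```text
time: 5.75
eef_pos: [0.6012, -0.2642, 0.009]
ee_rot: [3.142, 0.0, 1.018]
ft_force: [-0.2, 0.6, 0.4]
opening: 0.0065
grasp_force: 0.0
t 5.75 pos [ 0.6012 -0.2642  0.009 ] yaw 58.3 F [-0.2  0.6  0.4] open 0.0065 grip 0.0 | units [ 4.43 -4.66 -4.82] spin -4.34 q6 0.05
```

The fingers closed to 6.5 mm with no grip force, so I missed the can. I'll look before doing anything else.

```bash
python3 - <<'E'
from h import *
crop("top",300,400,140,240,4,"pics/a.png");crop("scene",170,270,220,320,4,"pics/b.png")
cv2.imwrite("pics/ab2.png",np.hstack([cv2.imread("pics/a.png"),cv2.imread("pics/b.png")]))
print(proj("scene",[[.6,-.264,.03],[.6012,-.2642,.009]]))
E
```

```text
[[212.89815248 273.305054  ]
 [213.6136005  278.67071278]]
```

View pics/ab2.png

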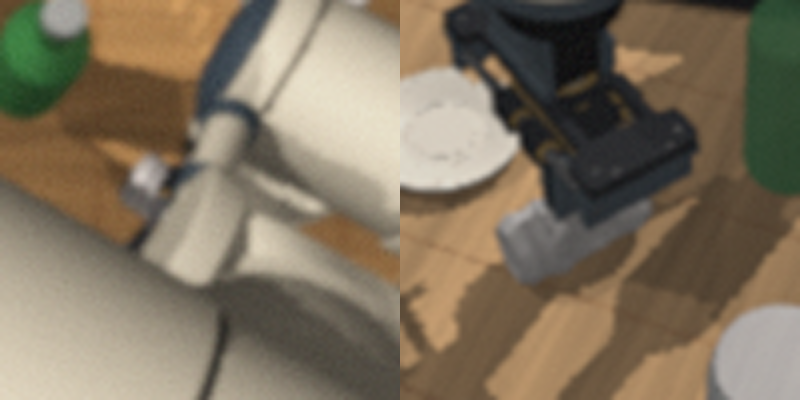

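The can looks unmoved, so I'll let the fingers settle and take another reading before lifting.

```bash
python3 -m handwheel '[[1,0,0,0,0],[1,0,0,0,0],[1,0,0,0,0]]' 12
python3 - <<'E'
from h import *
g=lambda n:cv2.cvtColor(cam(n)[0]["image"],cv2.COLOR_BGR2GRAY).astype(int)
for n in("scene","top"):
    a=cv2.cvtColor(cv2.imread(f"pics/{n}0.png"),cv2.COLOR_BGR2GRAY).astype(int); b=g(n)
    x0,y0=(193,270) if n=="scene" else (329,178)   # left end of the can
    t=b[y0:y0+22,x0:x0+14] if n=="scene" else b[y0:y0+16,x0:x0+8]
    R=cv2.matchTemplate(a[y0-12:y0+36,x0-12:x0+36].astype('uint8'),t.astype('uint8'),cv2.TM_CCOEFF_NORMED); print(n,np.unravel_index(R.argmax(),R.shape),R.max(),"(12,12)=unmoved")
P=np.array([.6012,-.2642,.009]); u=np.array([.848,-.53,0]); print(proj("scene",[P,P+.014*u,P-.014*u]).round(1).tolist(),proj("top",[P,P+.014*u,P-.014*u]).round(1).tolist())
E
```

```text
time: 6.22
eef_pos: [0.6011, -0.2642, 0.009]
ee_rot: [-3.142, 0.0, 1.018]
ft_force: [-0.2, 0.2, 0.7]
opening: 0.0004
grasp_force: 0.0
scene (np.int64(10), np.int64(27)) 0.85984623 (12,12)=unmoved
top (np.int64(12), np.int64(12)) 0.95714515 (12,12)=unmoved
[[213.6, 278.7], [216.4, 282.2], [210.9, 275.2]] [[344.2, 191.7], [346.5, 188.2], [342.0, 195.3]]
```

```bash
python3 -m handwheel '[[1,0,0,-0.5,0],[1,0,0,-0.8,0],[1,0,0,-0.8,0],[1,0,0,0,0]]'
python3 - <<'E'
from h import *
print(status.observe()["opening"],status.observe()["eef_pos"])
crop("top",300,400,140,240,4,"pics/a.png");crop("scene",170,270,220,320,4,"pics/b.png")
cv2.imwrite("pics/ab3.png",np.hstack([cv2.imread("pics/a.png"),cv2.imread("pics/b.png")]))
print(proj("scene",[[.6,-.264,.03],status.observe()["eef_pos"]]))
E
```

```text
time: 6.82
eef_pos: [0.603, -0.2651, 0.1173]
ee_rot: [3.136, -0.0, 1.018]
ft_force: [0.4, 0.1, -0.3]
opening: 0.0006
grasp_force: 0.0
0.0005592896383234908 [ 0.60295197 -0.26513019  0.11732161]
[[212.89815248 273.305054  ]
 [211.78560195 251.42881145]]
```

View pics/ab3.png

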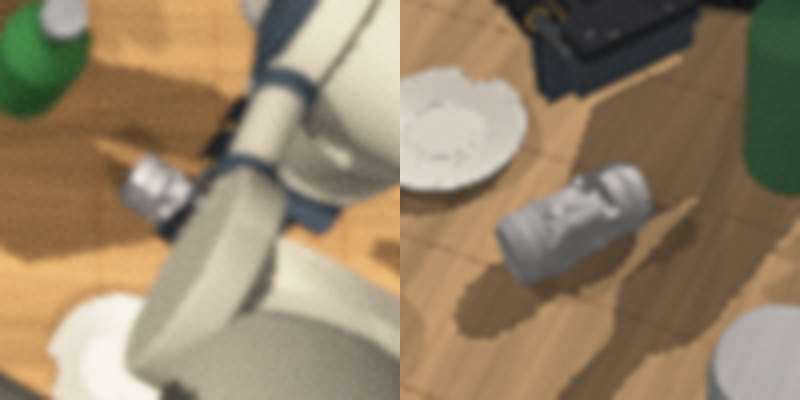

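In this picture the fingertips sit at about (560,98) in the crop, but the reported TCP projects to (567,126). So the fingers aren't where I assumed, and they never reached the can. I'll check this with one marked composite of the start view and the current view.

```bash
python3 - <<'E'
from h import *
def mk(im,n,P,x0,y0,w,h,k):
    c=cv2.resize(im[y0:y0+h,x0:x0+w],None,fx=k,fy=k,interpolation=cv2.INTER_CUBIC)
    for (u,v),col in zip(proj(n,P),[(0,0,255),(0,255,255),(255,0,255),(0,255,0)]): cv2.circle(c,(int((u-x0+.5)*k),int((v-y0+.5)*k)),3,col,-1)
    return c
S0=np.array([.2,.592,.178]); y0=np.array([.32,.947,0])
A=mk(cv2.imread("pics/scene0.png"),"scene",[S0,S0+.045*y0,S0-.045*y0,S0+[0,0,.079]],175,0,75,100,4)
B=mk(cv2.imread("pics/top0.png"),"top",[S0,S0+.045*y0,S0-.045*y0,S0+[0,0,.079]],0,284,60,100,4)
s=status.observe()["eef_pos"]; C=mk(cam("scene")[0]["image"],"scene",[s,s+[0,0,.05],s,s+[0,0,.079]],180,200,65,100,4)
print(S0,proj("scene",S0),proj("top",S0))
cv2.imwrite("pics/chk.png",np.hstack([A,B,C]))
E
```

```text
[0.2   0.592 0.178] [[217.98105872  79.43949029]] [[ 37.0549705  327.11776226]]
```

View pics/chk.png

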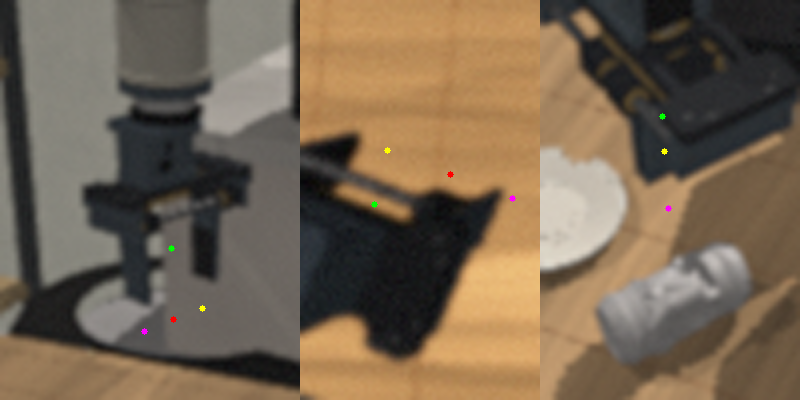

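In the start view the fingertip midpoint is at (172,290) in the crop, but the TCP projects to (173,319). So the real tips sit about 30 mm above the reported TCP. The fingers closed just over the dented waist. I'll open wide, straddle the can and feel for the bench in small steps.

```bash
python3 -m handwheel '[[0,-0.02,-0.06,0,0],[0,0,0,0,0],[0,0,0,0,0],[0,0,0,0.8,0],[0,0,0,0.8,0],[0,0,0,0.6,0],[0,0,0,0,0]]'
python3 -m handwheel '[[0,0,0,0.1,0],[0,0,0,0.1,0],[0,0,0,0.1,0],[0,0,0,0,0]]'; python3 go.py .6 -.264 .006 58
```

```text
time: 7.9
eef_pos: [0.5967, -0.2627, 0.0021]
ee_rot: [-3.138, 0.0, 1.018]
ft_force: [-0.2, -0.0, -0.5]
opening: 0.0676
grasp_force: 0.0
time: 8.4
eef_pos: [0.598, -0.2634, -0.0111]
ee_rot: [-3.141, 0.0, 1.018]
ft_force: [-0.1, 0.7, 0.4]
opening: 0.0912
grasp_force: 0.0
t 8.4 pos [ 0.598  -0.2634 -0.0111] yaw 58.3 F [-0.1  0.7  0.4] open 0.0912 grip 0.0 | units [ 0.01  0.04 -0.34] spin 0.03 q6 0.05
```

```bash
python3 -m handwheel '[[0,0,0.04,0.1,0],[0,0,0,0.1,0],[0,0,0,0.05,0],[0,0,0,0,0]]'; for i in 1 ; do python3 -m handwheel '[[0,0,0,0.06,0],[0,0,0,0,0]]'; done; python3 -m handwheel '[[0,0,0,0.05,0],[0,0,0,0,0]]'; python3 go.py .6 -.264 -.026 58
```

```text
time: 8.9
eef_pos: [0.5996, -0.2644, -0.0238]
ee_rot: [-3.141, 0.0, 1.018]
ft_force: [-0.6, 0.1, -0.0]
opening: 0.0911
grasp_force: 0.0
time: 9.15
eef_pos: [0.5996, -0.2645, -0.0267]
ee_rot: [-3.141, 0.0, 1.018]
ft_force: [0.5, 0.6, -0.1]
opening: 0.091
grasp_force: 0.0
time: 9.4
eef_pos: [0.5997, -0.2644, -0.0292]
ee_rot: [-3.141, 0.0, 1.018]
ft_force: [0.1, 0.3, 0.9]
opening: 0.0912
grasp_force: 0.0
t 9.4 pos [ 0.5997 -0.2644 -0.0292] yaw 58.3 F [0.1 0.3 0.9] open 0.0912 grip 0.0 | units [ 0.01  0.   -0.06] spin 0.03 q6 0.05
```

```bash
python3 -m handwheel '[[1,0,0,0,0],[1,0,0,0,0],[1,0,0,0,0],[1,0,0,0,0],[1,0,0,0,0],[1,0,0,0,0],[1,0,0,0,0],[1,0,0,0,0]]' 12; python3 go.py 0.5193 0.0467 0.25 101.7
```

```text
time: 10.4
eef_pos: [0.5998, -0.2645, -0.029]
ee_rot: [-3.142, 0.0, 1.018]
ft_force: [-0.3, -0.2, -0.3]
opening: 0.0389
grasp_force: 12.0
t 10.4 pos [ 0.5998 -0.2645 -0.029 ] yaw 58.3 F [-0.3 -0.2 -0.3] open 0.0389 grip 12.0 | units [ 4.45 -4.64 -5.58] spin -4.34 q6 0.05
```

It's gripped, with a 38.9 mm opening and 12 N. Lifting and carrying over the tray.

```bash
python3 -m handwheel '[[1,0,0,-0.3,0],[1,0,0,-0.9,0],[1,0,0,-1,0],[1,0,0,-1,0],[1,0,0,-1,0],[1,0.6,-0.6,-0.8,0],[1,0.7,-0.75,0,0],[1,0.7,-0.75,0,0],[1,0.7,-0.75,0,0],[1,0.7,-0.75,0,0],[1,0.7,-0.75,0,0],[1,0.3,-0.3,0,0]]'
python3 -m handwheel '[[1,0,0,0,-0.9],[1,0,0,0,-0.9],[1,0,0,0,-0.9],[1,0,0,0,-0.9],[1,0,0,0,-0.74],[1,0,0,0,0],[1,0,0,0,0]]'
python3 go.py 0.5193 0.0467 0.1 101.7
python3 - <<'E'
from h import *
s=status.observe()["eef_pos"]; print(proj("scene",s),proj("top",s))
crop("scene",180,300,60,220,3.75,"pics/a.png");crop("top",200,300,110,260,4,"pics/b.png")
cv2.imwrite("pics/carry.png",np.hstack([cv2.imread("pics/a.png"),cv2.resize(cv2.imread("pics/b.png")[:600],(350,600))[:, :350]]))
E
```

```text
time: 11.9
eef_pos: [0.5163, 0.0471, 0.2222]
ee_rot: [3.141, -0.001, 1.02]
ft_force: [1.2, 0.2, 0.2]
opening: 0.0387
grasp_force: 12.0
time: 12.78
eef_pos: [0.5174, 0.0448, 0.2215]
ee_rot: [3.141, 0.0, 1.772]
ft_force: [-0.7, 1.0, -0.1]
opening: 0.039
grasp_force: 12.0
t 12.78 pos [0.5174 0.0448 0.2215] yaw 101.6 F [-0.7  1.  -0.1] open 0.039 grip 12.0 | units [0.03 0.04 2.43] spin -0.01 q6 -0.23
[[232.10376657 147.26655695]] [[247.71656566 209.80291005]]
```

```bash
python3 -m handwheel '[[1,0.03,0.04,0.8,0],[1,0,0,0.9,0],[1,0,0,0.9,0],[1,0,0,0.7,0],[1,0,0,0.3,0],[1,0,0,0,0]]'
python3 go.py 0.5193 0.0467 -0.025 101.7
python3 - <<'E'
from h import *
s=status.observe()["eef_pos"]; print(proj("scene",s),proj("top",s))
crop("scene",190,300,120,220,4,"pics/a.png");crop("top",200,290,140,240,4,"pics/b.png")
cv2.imwrite("pics/carry.png",np.hstack([cv2.imread("pics/a.png"),cv2.imread("pics/b.png")]))
E
```

```text
time: 13.62
eef_pos: [0.5189, 0.0467, 0.0408]
ee_rot: [-3.141, -0.0, 1.775]
ft_force: [-0.1, 0.2, -0.3]
opening: 0.0386
grasp_force: 12.0
t 13.62 pos [0.5189 0.0467 0.0408] yaw 101.7 F [-0.1  0.2 -0.3] open 0.0386 grip 12.0 | units [-0.    0.01  1.32] spin -0.0 q6 -0.23
[[233.47740702 194.20419207]] [[247.78224999 214.28582446]]
```

View pics/carry.png

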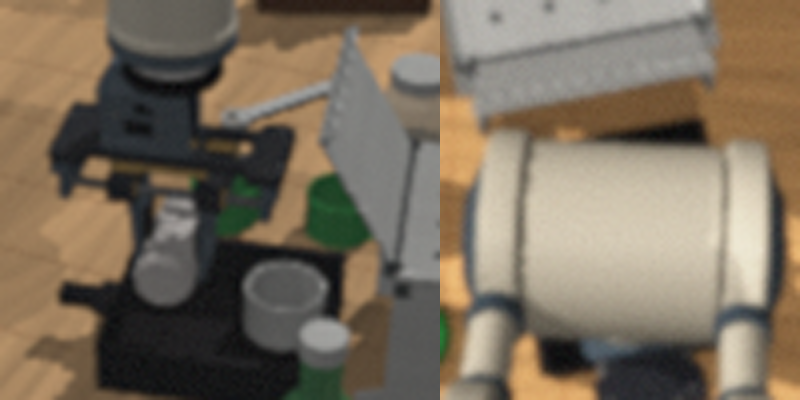

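The can hangs over the tray's near half, with its near end centred at crop (165,275), and clears the tin. I'll check that against the prediction to see whether there's also a sideways tool offset.

```bash
python3 - <<'E'
from h import *
P=np.array([.5189+.0098,.0467-.0475,.094]); q=proj("scene",[P,P+[.01,0,0],P+[0,.01,0],P+[0,0,.01]]); print(q[0],(165/4+190-.4,275/4+120-.4),(q[1:]-q[0]).round(2).tolist())
E
```

```text
[229.85390569 190.43154933] (230.85, 188.35) [[2.95, 0.8], [1.35, -1.83], [-0.05, -2.56]]
```

The match is within a few mm, so the error is only along z, about +30 mm. Now lower, release narrowly and lift.

```bash
python3 -m handwheel '[[1,0,0,0.5,0],[1,0,0,0.5,0],[1,0,0,0.2,0],[1,0,0,0.08,0],[1,0,0,0,0]]'
python3 -m handwheel '[[0.44,0,0,0,0],[0.44,0,0,0,0],[0.44,0,0,0,0]]'
python3 go.py 0.43 0.0283 0.15 11.7
python3 -m handwheel '[[0.44,0,0,-0.3,0],[0.44,0,0,-0.7,0],[0.44,0,0,-1,0],[0.44,0,0,-1,0],[0,0,0,0,0]]'
python3 go.py 0.43 0.0283 0.12 11.7
```

```text
time: 14.4
eef_pos: [0.5195, 0.0467, -0.0224]
ee_rot: [3.141, 0.0, 1.776]
ft_force: [0.2, -0.3, -0.5]
opening: 0.039
grasp_force: 12.0
time: 14.78
eef_pos: [0.5192, 0.0467, -0.0227]
ee_rot: [3.141, 0.0, 1.776]
ft_force: [0.1, 0.6, 0.2]
opening: 0.051
grasp_force: 0.0
t 14.78 pos [ 0.5192  0.0467 -0.0227] yaw 101.7 F [0.1 0.6 0.2] open 0.051 grip 0.0 | units [ 0.   -1.82 -3.46] spin 9.0 q6 -0.23
time: 15.4
eef_pos: [0.5213, 0.0467, 0.1315]
ee_rot: [3.135, 0.002, 1.776]
ft_force: [0.0, -0.1, -0.1]
opening: 0.0585
grasp_force: 0.0
t 15.4 pos [0.5213 0.0467 0.1315] yaw 101.7 F [ 0.  -0.1 -0.1] open 0.0585 grip 0.0 | units [ 0.01 -1.86  0.22] spin 9.0 q6 -0.23
```

```bash
python3 -m handwheel '[[0,0,-0.7,0,0.5],[0,0,0,0,1],[0,0,0,0,1],[0,0,0,0,1],[0,0,0,0,1],[0,0,0,0,1],[0,0,0,0,1],[0,0,0,0,1],[0,0,0,0,1],[0,0,0,0,0.5],[0,-0.7,0,0,0],[0,-0.6,0,0,0]]'; python3 -m handwheel '[[0,0,0,0,0],[0,0,0,0,0]]'
python3 go.py 0.4214 0.0264 -0.016 11.7
```

```text
time: 16.9
eef_pos: [0.4195, 0.0263, 0.1269]
ee_rot: [-3.141, 0.001, 0.205]
ft_force: [-0.6, 0.0, 0.6]
opening: 0.0911
grasp_force: 0.0
time: 17.15
eef_pos: [0.4218, 0.0263, 0.1273]
ee_rot: [3.141, -0.001, 0.205]
ft_force: [0.7, 0.1, 0.5]
opening: 0.0907
grasp_force: 0.0
t 17.15 pos [0.4218 0.0263 0.1273] yaw 11.7 F [0.7 0.1 0.5] open 0.0907 grip 0.0 | units [-0.01 -0.    2.87] spin 0.0 q6 1.29
```

```bash
python3 -m handwheel '[[0,0,0,0.8,0],[0,0,0,0.9,0],[0,0,0,0.8,0],[0,0,0,0.37,0],[0,0,0,0,0]]'
python3 -m handwheel '[[1,0,0,0,0],[1,0,0,0,0],[1,0,0,0,0],[1,0,0,0,0],[1,0,0,0,0],[1,0,0,0,0],[1,0,0,0,0],[1,0,0,0,0],[1,0,0,0,0]]' 35
python3 - <<'E'
from h import *
from fit import rt
ch=(.6931,.0808,.2204)
from go import go
for xc in (-.19,-.15,-.11): p=rt(ch,(xc,0,0)); print(xc,p.round(4)); go(p[0],p[1],-.016,12.6)
# fresh tray check: predicted vs seen handled by view later
E
```

```text
time: 17.77
eef_pos: [0.4211, 0.0265, -0.0176]
ee_rot: [-3.141, 0.002, 0.205]
ft_force: [-0.2, -1.3, 0.3]
opening: 0.0911
grasp_force: 0.0
time: 18.9
eef_pos: [0.4211, 0.0263, -0.0165]
ee_rot: [3.142, 0.0, 0.205]
ft_force: [-0.9, -0.5, -0.1]
opening: 0.0195
grasp_force: 35.0
-0.19 [0.5077 0.0393 0.    ]
t 18.9 pos [ 0.4211  0.0263 -0.0165] yaw 11.7 F [-0.9 -0.5 -0.1] open 0.0195 grip 35.0 | units [ 1.75  0.1  -0.01] spin -0.09 q6 1.29
-0.15 [0.5467 0.048  0.    ]
t 18.9 pos [ 0.4211  0.0263 -0.0165] yaw 11.7 F [-0.9 -0.5 -0.1] open 0.0195 grip 35.0 | units [ 2.55  0.09 -0.01] spin -0.09 q6 1.29
-0.11 [0.5858 0.0568 0.    ]
t 18.9 pos [ 0.4211  0.0263 -0.0165] yaw 11.7 F [-0.9 -0.5 -0.1] open 0.0195 grip 35.0 | units [ 3.35  0.07 -0.01] spin -0.09 q6 1.29
```

The handle is gripped, at 19.5 mm opening for a 20 mm bar. Pushing toward the chute slowly while aligning.

```bash
python3 -m handwheel '[[1,0.1,0.02,0,-0.02],[1,0.2,0.03,0,-0.02],[1,0.25,0.03,0,-0.03],[1,0.25,0.02,0,-0.02],[1,0.2,0,0,0],[1,0.2,0,0,0],[1,0.2,0,0,0]]'
python3 -m handwheel '[[1,0.2,0,0,0],[1,0.2,0,0,0]]'
python3 -m handwheel '[[1,0.2,0,0,0],[1,0.2,0,0,0],[1,0,0,0,0]]'
python3 go.py .5858 .0568 -.016 12.6
```

```text
time: 19.77
eef_pos: [0.4881, 0.0364, -0.0165]
ee_rot: [-3.141, 0.005, 0.221]
ft_force: [-13.1, -1.9, 15.0]
opening: 0.0196
grasp_force: 35.0
time: 20.02
eef_pos: [0.5079, 0.0408, -0.0165]
ee_rot: [-3.141, 0.004, 0.221]
ft_force: [-12.5, -2.4, 13.9]
opening: 0.02
grasp_force: 35.0
time: 20.4
eef_pos: [0.5298, 0.0453, -0.0165]
ee_rot: [-3.142, 0.0, 0.221]
ft_force: [0.5, 1.3, 1.7]
opening: 0.0197
grasp_force: 35.0
t 20.4 pos [ 0.5298  0.0453 -0.0165] yaw 12.6 F [0.5 1.3 1.7] open 0.0197 grip 35.0 | units [ 1.14  0.02 -0.01] spin 0.0 q6 1.32
```

```bash
python3 -m handwheel '[[1,0.15,0,0,0],[1,0.2,0.01,0,0],[1,0.2,0,0,0]]'
python3 -m handwheel '[[1,0.2,0,0,0],[1,0.2,0,0,0],[1,0.15,0,0,0],[1,0,0,0,0]]'
python3 go.py .5858 .0568 -.016 12.6
```

```text
time: 20.78
eef_pos: [0.5548, 0.0506, -0.0165]
ee_rot: [-3.141, 0.003, 0.221]
ft_force: [-9.3, -2.1, 11.1]
opening: 0.0199
grasp_force: 35.0
time: 21.28
eef_pos: [0.5833, 0.0568, -0.0165]
ee_rot: [-3.141, 0.0, 0.221]
ft_force: [-1.6, 0.0, 2.8]
opening: 0.0193
grasp_force: 35.0
t 21.27 pos [ 0.5833  0.0568 -0.0165] yaw 12.6 F [-1.6  0.   2.8] open 0.0193 grip 35.0 | units [ 0.05  0.01 -0.01] spin 0.0 q6 1.35
```

The tray is at the flap overhang limit, about 68 mm short of home. The moves can't tilt the hand, so I'll lower the flap part way, still high enough for the tray to slide under, and then push the tray on beneath it. First: release, back off and go over the flap to behind it.

```bash
python3 -m handwheel '[[0.5,0,0,0,0],[0.5,0,0,0,0],[0.5,0,0,0,0],[0.5,-0.5,0,0,0],[0.5,-0.5,0,-0.3,0],[1,0,0,-0.8,0],[1,0,0,-1,0],[1,0,0,-1,0],[1,0,0,-1,0],[1,0,0,-1,0],[1,0,0,-1,0],[1,0,0,-0.2,0]]'
python3 go.py .742 .0916 .30 12.6
python3 -m handwheel '[[1,0.7,0,0,0],[1,1,0,0,0],[1,1,0,0,0],[1,1,0,0,0],[1,0.5,0,0,0],[1,0,0,0,0],[1,0,0,0,0]]'
python3 go.py .742 .0916 .175 12.6
```

```text
time: 22.78
eef_pos: [0.5359, 0.0457, 0.3018]
ee_rot: [3.14, -0.005, 0.221]
ft_force: [-0.3, -0.1, -0.7]
opening: 0.0003
grasp_force: 0.0
t 22.77 pos [0.5359 0.0457 0.3018] yaw 12.6 F [-0.3 -0.1 -0.7] open 0.0003 grip 0.0 | units [4.22 0.01 0.06] spin 0.0 q6 1.32
time: 23.65
eef_pos: [0.7388, 0.0916, 0.2977]
ee_rot: [-3.141, 0.001, 0.22]
ft_force: [-1.1, -0.2, -0.1]
opening: 0.0005
grasp_force: 0.0
t 23.65 pos [0.7388 0.0916 0.2977] yaw 12.6 F [-1.1 -0.2 -0.1] open 0.0005 grip 0.0 | units [0.07 0.01 2.45] spin 0.0 q6 1.39
```

```bash
python3 -m handwheel '[[1,0,0,0.7,0],[1,0,0,0.9,0],[1,0,0,0.85,0],[1,0,0,0,0]]'
python3 -m handwheel '[[1,-0.4,0,0,0],[1,-0.5,0,0,0],[1,-0.3,0,0,0]]'
python3 -m handwheel '[[1,-0.25,0,0,0],[1,-0.25,0,0,0],[1,-0.25,0,0,0]]'
python3 go.py .742 .0916 .175 12.6
```

```text
time: 24.15
eef_pos: [0.7367, 0.0914, 0.1733]
ee_rot: [-3.141, 0.006, 0.22]
ft_force: [0.9, -0.0, 0.4]
opening: 0.0002
grasp_force: 0.0
time: 24.52
eef_pos: [0.6808, 0.0784, 0.1791]
ee_rot: [3.141, -0.003, 0.22]
ft_force: [5.1, 1.8, -1.2]
opening: 0.0004
grasp_force: 2.9
time: 24.9
eef_pos: [0.644, 0.0702, 0.1766]
ee_rot: [3.141, -0.001, 0.22]
ft_force: [1.9, 0.9, 0.7]
opening: 0.0004
grasp_force: 0.7
t 24.9 pos [0.644  0.0702 0.1766] yaw 12.6 F [1.9 0.9 0.7] open 0.0004 grip 0.7 | units [2.01 0.01 0.03] spin 0.0 q6 1.37
```

```bash
python3 -m handwheel '[[1,-0.25,0,0,0],[1,-0.25,0,0.05,0],[1,-0.07,0,0.3,0],[1,-0.07,0,0.3,0],[1,-0.06,0,0.29,0]]'
python3 -m handwheel '[[1,-0.15,0,0.35,0],[1,-0.15,0,0.35,0],[1,0.02,0,0.2,0],[1,0.02,0,0.2,0]]'
python3 go.py .5975 .0594 .074 12.6
```

```text
time: 25.52
eef_pos: [0.6099, 0.0627, 0.1274]
ee_rot: [-3.141, 0.001, 0.22]
ft_force: [2.4, 1.8, 1.9]
opening: 0.0005
grasp_force: 1.3
time: 26.02
eef_pos: [0.598, 0.06, 0.0734]
ee_rot: [3.142, -0.0, 0.221]
ft_force: [0.6, -0.3, 1.8]
opening: 0.0006
grasp_force: 0.6
t 26.02 pos [0.598  0.06   0.0734] yaw 12.6 F [ 0.6 -0.3  1.8] open 0.0006 grip 0.6 | units [-0.01  0.01 -0.01] spin 0.0 q6 1.35
```

```bash
python3 -m handwheel '[[1,0.16,0,0.18,0],[1,0.16,0,0.18,0],[1,0.16,0,0.12,0],[1,0.16,0,0.12,0],[1,0.03,0,0,0],[1,0,0,0,0]]'
python3 go.py .6306 .0668 .0433 12.6
python3 -m handwheel '[[1,-0.3,0,-0.2,0],[1,-0.6,0,-0.4,0],[1,-0.6,0,-0.4,0],[1,-0.5,0,0,0],[1,0,0,0,0]]'
python3 - <<'E'
from h import *
ch=(.6931,.0808,.2204)
from fit import rt
for a in (.3,.4,.5,.6,.7): print(a,proj("scene",[rt(ch,(-.002-.116*np.sin(a),y,.162-.116*np.cos(a))) for y in(-.08,.08)]).round(1).tolist())
hx=-.112+.024-.022
print("handle end",proj("scene",rt(ch,(hx,0,.033))), "front wall top",proj("scene",[rt(ch,(hx+.05,y,.05)) for y in(-.075,.075)]).tolist())
crop("scene",200,300,130,230,6,"pics/flap.png")
E
```

```text
time: 26.78
eef_pos: [0.6304, 0.0672, 0.0441]
ee_rot: [3.142, -0.0, 0.221]
ft_force: [0.5, 0.8, 0.1]
opening: 0.0003
grasp_force: 0.0
t 26.77 pos [0.6304 0.0672 0.0441] yaw 12.6 F [0.5 0.8 0.1] open 0.0003 grip 0.0 | units [0.   0.01 0.02] spin 0.0 q6 1.36
time: 27.4
eef_pos: [0.5304, 0.045, 0.0951]
ee_rot: [3.142, 0.0, 0.22]
ft_force: [0.1, -0.2, -0.3]
opening: 0.0003
grasp_force: 0.0
0.3 [[273.3, 214.2], [279.1, 183.0]]
0.4 [[269.8, 212.8], [275.9, 181.7]]
0.5 [[266.5, 211.1], [272.9, 180.1]]
0.6 [[263.4, 209.2], [270.1, 178.3]]
0.7 [[260.4, 207.1], [267.4, 176.3]]
handle end [[253.52709448 199.41652109]] front wall top [[265.81346299759224, 212.45175438335258], [271.8720450053018, 183.33021734047506]]
```

View pics/flap.png

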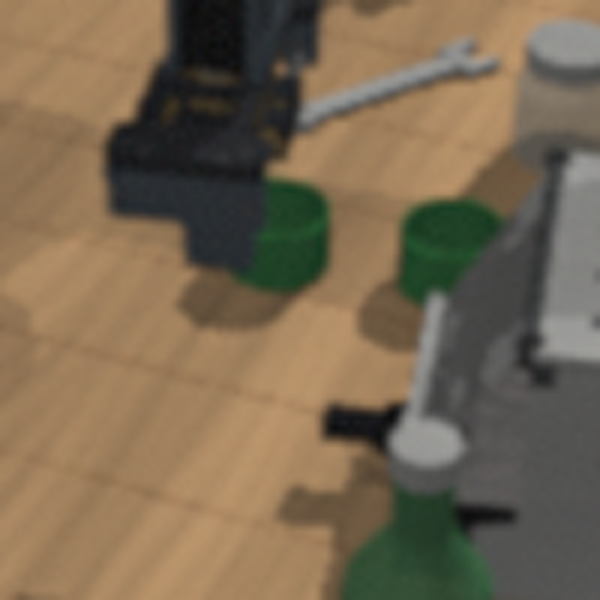

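The picture shows the flap part-lowered to about 0.5 rad, with its lip at (435,295). The handle end is at (325,423), matching the prediction. Now I'll push the handle end with the shut fingers, watching the force.

```bash
python3 -m handwheel '[[1,0,0,0.6,0],[1,0,0,0.9,0],[1,0,0,0.7,0],[1,0.15,0,0,0],[1,0.25,0,0,0],[1,0.2,0,0,0]]'
python3 -m handwheel '[[1,0.2,0,0,0],[1,0.2,0,0,0],[1,0.2,0,0,0]]'
python3 -m handwheel '[[1,0.2,0,0,0],[1,0.2,0,0,0],[1,0.1,0,0,0],[1,0,0,0,0]]'
python3 go.py .6365 .0681 -.016 12.6
```

```text
time: 28.2
eef_pos: [0.5644, 0.0521, -0.0143]
ee_rot: [3.141, -0.003, 0.221]
ft_force: [0.4, 0.0, 0.2]
opening: 0.0002
grasp_force: 0.0
time: 28.58
eef_pos: [0.5912, 0.0586, -0.0155]
ee_rot: [-3.142, 0.001, 0.221]
ft_force: [-5.5, -1.1, 4.5]
opening: 0.0006
grasp_force: 2.8
time: 29.08
eef_pos: [0.6157, 0.064, -0.0159]
ee_rot: [-3.142, 0.0, 0.221]
ft_force: [-1.5, -0.1, -1.6]
opening: 0.0008
grasp_force: 0.8
t 29.07 pos [ 0.6157  0.064  -0.0159] yaw 12.6 F [-1.5 -0.1 -1.6] open 0.0008 grip 0.8 | units [0.42 0.01 0.  ] spin 0.0 q6 1.36
```

```bash
python3 -m handwheel '[[1,0.1,0,0,0],[1,0.1,0,0,0],[1,0.1,0,0,0]]'; python3 -m handwheel '[[1,0.08,0,0,0],[1,0.06,0,0,0]]'; python3 go.py .6365 .0681 -.016 12.6
```

```text
time: 29.45
eef_pos: [0.6291, 0.0671, -0.0161]
ee_rot: [-3.141, 0.002, 0.221]
ft_force: [-7.4, -1.1, 1.1]
opening: 0.0001
grasp_force: 3.7
time: 29.7
eef_pos: [0.6361, 0.0687, -0.0161]
ee_rot: [-3.141, 0.002, 0.221]
ft_force: [-8.2, -2.1, 1.2]
opening: 0.0007
grasp_force: 3.6
t 29.7 pos [ 0.6361  0.0687 -0.0161] yaw 12.6 F [-8.2 -2.1  1.2] open 0.0007 grip 3.6 | units [ 0.01  0.01 -0.  ] spin 0.0 q6 1.36
```

```bash
for i in 1; do python3 -m handwheel '[[1,0.04,0,0,0],[1,0.02,0,0,0]]'; done | grep -E 'eef|ft'; python3 -m handwheel '[[1,0.04,0,0,0],[1,0,0,0,0]]'| grep -E 'eef|ft'; python3 -m handwheel '[[1,0.04,0,0,0],[1,0,0,0,0]]'| grep -E 'eef|ft'
```

```text
eef_pos: [0.6361, 0.0688, -0.0161]
ft_force: [-23.9, -7.7, 17.5]
eef_pos: [0.636, 0.0688, -0.0161]
ft_force: [-31.6, -9.7, 24.2]
eef_pos: [0.636, 0.0688, -0.0161]
ft_force: [-42.9, -13.6, 34.6]
```

The tray stops hard at centre x' = -58.3 mm, against -58 predicted for home, so it's home with the flap still ajar. Now back off, rise and press the flap shut.

```bash
python3 -m handwheel '[[1,-0.4,0,0,0],[1,-0.8,0,0,0],[1,0,0,-0.8,0],[1,0,0,-0.88,0],[1,0,0,0,0]]'; python3 go.py .6645 .074 .068 12.6
python3 -m handwheel '[[1,0.4,0,0,0],[1,0.5,0,0,0],[1,0.3,0,0,0],[1,0.15,0,0,0],[1,0.1,0,0,0]]'; python3 go.py .674 .0765 .068 12.6
```

```text
time: 31.08
eef_pos: [0.5881, 0.0572, 0.0716]
ee_rot: [3.14, -0.007, 0.22]
ft_force: [0.2, -0.0, -0.4]
opening: 0.0005
grasp_force: 0.0
t 31.07 pos [0.5881 0.0572 0.0716] yaw 12.6 F [ 0.2 -0.  -0.4] open 0.0005 grip 0.0 | units [1.56 0.01 0.08] spin 0.0 q6 1.35
time: 31.7
eef_pos: [0.656, 0.0731, 0.0676]
ee_rot: [-3.141, 0.001, 0.221]
ft_force: [-0.2, -0.3, -0.9]
opening: 0.0
grasp_force: 0.0
t 31.7 pos [0.656  0.0731 0.0676] yaw 12.6 F [-0.2 -0.3 -0.9] open 0.0 grip 0.0 | units [ 0.37  0.01 -0.01] spin 0.0 q6 1.37
```

```bash
python3 -m handwheel '[[1,0.1,0,0,0],[1,0.1,0,0,0]]'| grep -E 'eef|ft'; python3 -m handwheel '[[1,0.08,0,0,0],[1,0.05,0,0,0]]'| grep -E 'eef|ft';python3 -m handwheel '[[1,0.04,0,0,0],[1,0.04,0,0,0]]'| grep -E 'eef|ft';python3 -m handwheel '[[1,0.04,0,0,0],[1,0,0,0,0]]'| grep -E 'eef|ft'
```

```text
eef_pos: [0.6649, 0.0751, 0.0676]
ft_force: [-3.9, -1.8, -1.7]
eef_pos: [0.672, 0.0766, 0.0678]
ft_force: [-4.0, -1.1, -3.1]
eef_pos: [0.6739, 0.0771, 0.0679]
ft_force: [-26.7, -7.4, 12.2]
eef_pos: [0.6736, 0.077, 0.0679]
ft_force: [-32.1, -8.2, 16.4]
```

The flap met its stop exactly where predicted (-19.5 mm). Back away and verify with a last picture.

```bash
python3 -m handwheel '[[1,-0.4,0,0,0],[1,-0.8,0,0,0],[1,-0.8,0,-0.6,0],[0.5,-0.6,0,-0.9,0],[0.5,-0.3,0,-0.9,0],[0.5,0,0,0,0],[0.5,0,0,0,0]]'
python3 - <<'E'
from h import *
from fit import rt
ch=(.6931,.0808,.2204)
f=lambda p:((proj("scene",rt(ch,p))[0]-[200,100]+.5)*4).round().tolist()
print("handle end",f((-.042,0,.033)),"flap edge far/near",f((-.0035,.08,.046)),f((-.0035,-.08,.046)))
crop("scene",200,300,100,240,4,"pics/a.png");crop("top",200,300,60,200,4,"pics/b.png")
cv2.imwrite("pics/end.png",np.hstack([cv2.imread("pics/a.png"),cv2.imread("pics/b.png")]))
E
```

```text
time: 33.58
eef_pos: [0.5372, 0.0462, 0.1882]
ee_rot: [3.141, -0.002, 0.22]
ft_force: [-0.9, 1.7, -0.9]
opening: 0.0375
grasp_force: 0.0
handle end [299.0, 410.0] flap edge far/near [357.0, 343.0] [338.0, 469.0]
```

View pics/end.png

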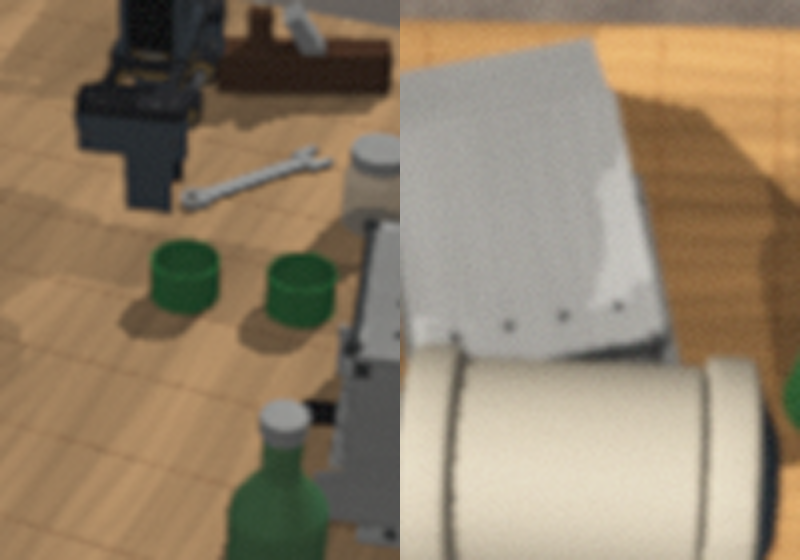

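The flap hangs shut along the mouth at about (342,400). Only the handle stub shows, at about (305,412) against (299,410) predicted, so the tray is home. The bystanders in view stand where they were.

```bash
python3 -c "
from workcell import r
print(r.sign_off())"
```

```text
the job is handed in; nothing more can be done
None
```

I handed the job in at about 34 s: the can was placed in the tray beside the tin, the tray was pushed home to its stop and the flap pressed shut to its stop; with the flap down I couldn't see inside the tray for a last look at the can and tin.

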